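Lengthen the staining stand by one hole and lay the slide rack on it

TASK

The telescoping staining stand is one hole too short for the slide rack: squeeze both of its snap buttons flush and slide the sleeve outwards until the buttons pop into the next hole. Then lift the slide rack by its bar, keep it level, and set it down (do not drop it) on the stand's two ledges between the end stops, level and bar upward, and let go. Do not knock over the specimen pot beside the stand.

Things in the scene. Friction and masses are not known exactly. Their poses are not given: they have to be found in the camera images.
- stand: fixed steel stand with a 130 x 135 mm drip basin (rim 18 mm high). Origin on the table below the two snap buttons, z up; y runs along the level telescoping tube from the fixed end (stop wall's face at y = -128 mm) to the moving end. Each end has a ledge 22 mm long, top 85 mm above the table, a stop wall 14 mm higher at its outer end and side lugs 10 mm high, 70 mm apart
- tube_axis (a point): midpoint of the two snap buttons on the tube axis, 65 mm above the table; axes as the stand's. Round domed 10 mm buttons on the fixed dark inner tube stick out through the sleeve towards -x and +x (41 mm over both tips). Each takes 1.2 N to start moving, 2 N to be flush; closing flat fingers firmly on the sleeve right over both presses both flush
- sleeve (a joint): how far the sleeve is slid out along the stand's +y (m): 0 = start, buttons in the middle of its three holes; +0.040 = next hole outwards (wanted); -0.040 = hole inwards; range -0.05 to 0.06. Sleeve: square aluminium tube 30 mm wide and high, wall 1.6 to 2 mm, sliding on the fixed inner tube; 12 mm square holes on both sides, 40 mm apart
- sleeve_end (a point): foot of the moving end's stop wall, mid-width, at ledge height (moves with the sleeve; stand y = 100 mm at joint 0, 140 mm one hole out). Sliding, fingers closed on sleeve and buttons: about 5 to 12 N at first as the domes ride under the hole's edge, then a few N; covered, the buttons stay in until the next hole, then spring out and lock
- seat (a point): where the middle of the rack's underside belongs once the stand is lengthened: stand y = 6 mm, 85 mm above the table; axes as the stand's. The stops are then 268 mm apart
- pin_near (a joint): how far the button on the stand's -x side is pressed in (m): 0 = sprung out (locking), 0.0055 = flush with the sleeve's outside, 0.0071 = under the sleeve's wall, at most 0.0085
- pin_far (a joint): the same for the button on the stand's +x side
- pin_near_tip (a point): tip of the button on the stand's -x side (moves with it)
- pin_far_tip (a point): tip of the button on the stand's +x side (moves with it)
- rack: loose slide rack of plain steel holding a row of glass slides (part of it), 260 mm long (its y), 60 mm wide (its x), about 300 g. Origin at the centre of its underside, z up; either way round is the same. Slides and ends reach 30 mm high
- rack_bar (a point): middle of the rack's bail bar, 73 mm above the underside: the bar is 10 x 10 mm thick and 126 mm long along the rack's y, carried by two posts 60 mm either side of the middle; 38 mm free space beneath it
- pot: small white-capped specimen pot standing next to the stand, 42 mm across, 55 mm high; origin at the centre of its underside. Must stay standing

How it is judged (in metres and radians):
On the way, in this order (a step that is already met when the one before it is completed fails the run):
1. both snap buttons are pressed flush (value of joint each of pin_near, pin_far above 0.0045 m), for 0.05 s.
2. the sleeve is out by one hole and both buttons have popped out in it (value of joint sleeve between 0.037 and 0.043 m and value of joint each of pin_near, pin_far below 0.0015 m), for 0.2 s.
At the end, for the whole second after the job is handed in: Sleeve out by one hole (37 to 43 mm), both buttons sprung out (under 1.5 mm in); rack let go and at rest on both ledges: underside within 4 mm of ledge height, middle within 9 mm of the seat point along and across, within 0.08 rad of the stand's direction, bar up, tilted under 0.04 rad (all of step 2 and z of rack in the frame of seat between -0.004 and 0.004 m and x of rack in the frame of seat between -0.009 and 0.009 m and y of rack in the frame of seat between -0.009 and 0.009 m and angle between the y axis of rack and the y axis of stand, either way round below 0.08 rad and angle between rack's own z axis and vertical below 0.04 rad and linear speed of rack below 0.02 m/s); the robot touches nothing.
It fails at once if the rack is dropped (falling free from more than 30 mm above the ledges) (height (world z) of rack above 0.115 m and contact force between the fingers and rack below 0.05 N and linear speed of rack above 0.4 m/s).
It fails at once if the rack is tilted by more than 0.6 rad (angle between rack's own z axis and vertical above 0.6 rad).
It fails at once if the specimen pot is knocked over (angle between pot's own z axis and vertical above 0.6 rad).
It also fails if it takes over 59 s, if anything falls off the work surface, if the arm or the gripper's body presses on something with over 40 N, if the wrist force passes 120 N, or if a joint passes its speed limit or range.

ROBOT

A 6-joint arm with a two-finger parallel gripper is mounted at the origin on the work surface. World frame = base frame: x ahead of the robot, y to its left, z up, the work surface at z = 0. Lengths are in mm, angles in rad, forces in N, time in s.
With the tool pointing down it reaches from about 350 to 775 mm from the base axis. Payload 7.3 kg.
Tool frame: the origin (TCP) lies at the very end of the fingers, on their centre line; the grasp point (between the pads) lies 19 mm behind it; z points along the fingers, y is the line along which they close (so a half turn about z gives the same grasp; the last joint's range is limited). The gripper opens to 92 mm and grips with 3 to 60 N. Pads are 19 mm wide; open, the fingers measure 130 mm over their backs; the gripper's body (75 mm by 190 mm) begins 47 mm behind the grasp point.
Start: joints at [1.034, 0.342, 1.524, -0, 1.275, -0.146], TCP at [199.975, 485.443, 226.741] pointing down, gripper open.
Joint ranges: [-2.53, 2.53], [-0.77, 2.02], [0.04, 2.7], [-1, 4.14], [0.28, 2.66], [-3.11, 3.11]. Speed limits (rad/s): [2.57, 2.57, 3.14, 3.14, 3.14, 3.14].

INTERFACE

Orientations are given as [roll, pitch, yaw] about the fixed x, y, z axes, in that order (R = Rz(yaw) Ry(pitch) Rx(roll)).
In Python, from plant import * gives the robot as it stands.
- The arm moves only by the tool arm_command, never from a script. Its arguments are lists of equal length, an entry for each row: "gripper": the finger opening in mm, from 0 to 91.8; "dp": the shift along the tool's x, y, z in units of 25 mm (1.0 is 25 mm), a list of three; "twist": the turn about the tool's z in units of 5 degrees (1.0 is 5 degrees). A call has exactly 5 rows; each row shifts and turns the commanded pose from where the row before left it, along the tool's axes as they then stand; what a row does not reach is not made up. A row lasts 1/8 s, in which the tool goes at most 62.5 mm and 10.7 degrees, less where a joint would pass 70% of its speed; a pose out of reach is approached as far as the arm can. A call is refused whole if a number of a shift passes 1 or a number of a turn 1, either way. A call with a gripper value outside its range is refused whole. The fingers move at their own pace and stop on an object; the grip force is fixed at half the most. Time passes only in rows, so rows that do not move let the fingers close, or fill a call up. It gives the time, the measured TCP pose, the force, the opening and the grip force at its end, in the units of the state.
- get_obs(): the state, without advancing time (a new reading comes with each control period).
- capture(name): name is "side" or "top"; returns the picture (384x512x3 uint8, red, green, blue); there is no depth.
- get_calibration(name): a dict with "mtx" (3x3 intrinsics, pixels), "position" and "attitude" of the camera in the world. Camera axes: x right, y down, z forward; pixel columns grow to the right and rows downward; lengths in mm; the calibration is good to about 2 mm. A picture is of the moment at which its call begins. get_calibration takes no time and is no camera call.
- close_job(): hands the job in; it is judged then, once.
The state is a dict: "time": time; "joint_positions": joint angles; "dq": joint speeds; "tau": joint torques, N m; "tool_pos": TCP position; "tcp_rot": TCP orientation; "contact_force": force on the tool from outside, world axes, zero at the start; "moment": the same for the moment, N m; "grip_width": finger opening in mm; "finger_force": force on a finger pad.
Only numpy, scipy, OpenCV 4.12 (cv2) and the standard library are available. Lean on these libraries where they do the work, as an engineer would, in place of code of your own. Each camera call takes 0.05 s, during which the arm holds its last target. There are 200 camera calls.

## Working session

There is one attempt and no reset: what is moved stays moved. The work goes in short steps, Python scripts to look and compute and a tool call to move; the robot and the scene stay as the last step left them, time stands still between calls to the robot, and variables do not carry over. Pictures are saved under pics/ and viewed, at most 10 in all, crops included, and the job is handed in when it is done.

Besides the shell and the picture viewer there is one more tool, called after "Call:" as name(argument=value, ...), one argument or row to a line, values as JSON. arm_command: Moves the arm, as the interface text tells. Its arguments: {"type":"object","properties":{"gripper":{"type":"array"},"dp":{"type":"array"},"twist":{"type":"array"}},"required":["gripper","dp","twist"]}

```bash
mkdir -p pics; python3 - <<'E'
from plant import *
import cv2
for n in("side","top"):
    cv2.imwrite(f"pics/{n}0.png",cv2.resize(capture(n)[:,:,::-1],(800,600),interpolation=cv2.INTER_CUBIC))
    c=get_calibration(n);print(n,c)
o=get_obs();print({k:o[k] for k in("time","tool_pos","tcp_rot","grip_width","contact_force")})
E
```

```text
side {'mtx': array([[352.68530748,   0.        , 255.2038603 ],
       [  0.        , 352.68530748, 190.10286381],
       [  0.        ,   0.        ,   1.        ]]), 'position': array([ 357.69882603, -547.85154137,  554.25523138]), 'attitude': array([-2.20298114,  0.01368949, -0.39052408])}
top {'mtx': array([[381.38257614,   0.        , 259.0039044 ],
       [  0.        , 381.38257614, 192.80874355],
       [  0.        ,   0.        ,   1.        ]]), 'position': array([561.3173252 ,  56.60085307, 816.29385911]), 'attitude': array([-3.08905432,  0.00780838, -1.59158399])}
{'time': 0.1, 'tool_pos': array([199.76245253, 485.13437554, 226.11753674]), 'tcp_rot': array([-3.14025423e+00, -1.91968014e-04,  2.75086427e+00]), 'grip_width': 91.39428850127469, 'contact_force': array([-0.48070712,  0.06392581,  0.02308978])}
```

View pics/side0.png

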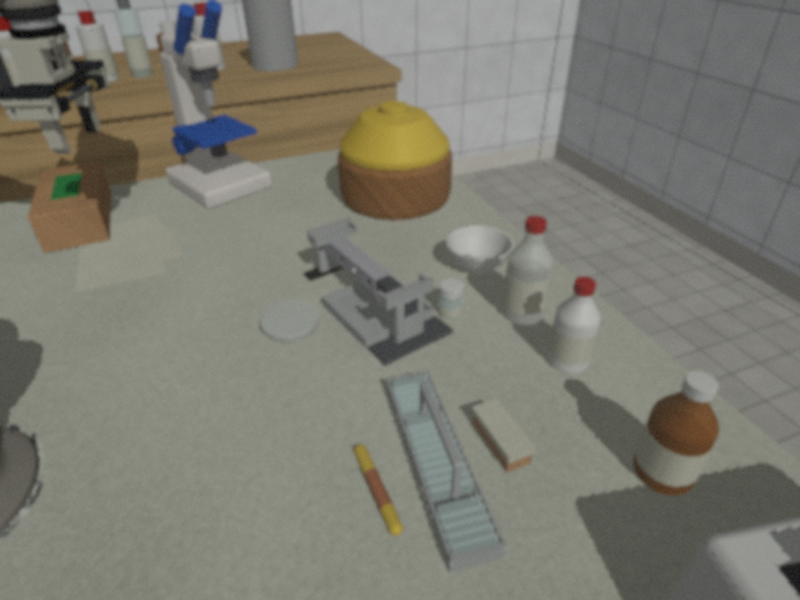

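View pics/top0.png

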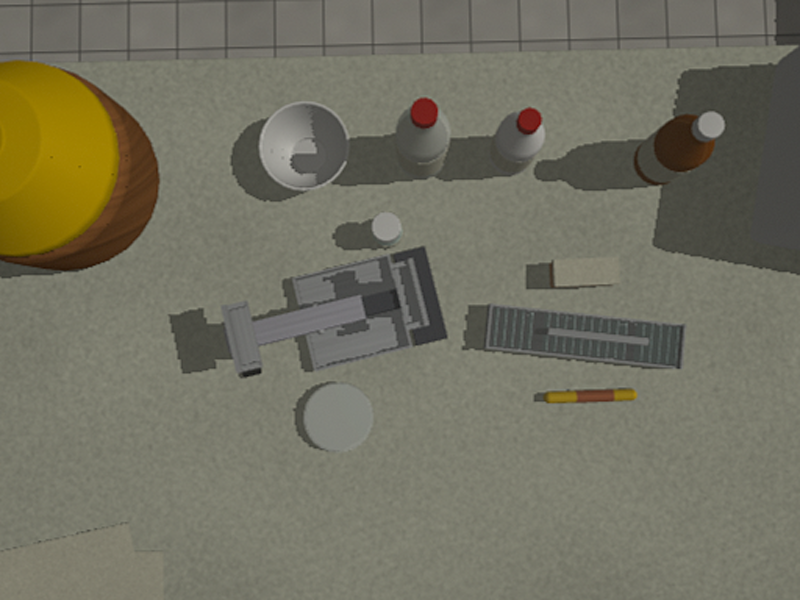

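```bash
cat > h.py <<'E'
import numpy as np,cv2
from scipy.spatial.transform import Rotation as R
from plant import *
def cam(n):
    c=get_calibration(n);return c["mtx"],np.array(c["position"]),R.from_euler("xyz",c["attitude"]).as_matrix()
def ray(n,u,v,z):
    K,p,A=cam(n);d=A@np.linalg.inv(K)@[u,v,1];return p+d*(z-p[2])/d[2]
def proj(n,P):
    K,p,A=cam(n);q=K@(A.T@(np.array(P)-p));return q[:2]/q[2]
def crop(n,u0,v0,w,h,f,name):
    im=capture(n)[v0:v0+h,u0:u0+w,::-1]
    cv2.imwrite(f"pics/{name}.png",cv2.resize(im,None,fx=f,fy=f,interpolation=cv2.INTER_CUBIC))
E
python3 - <<'E'
from h import *
crop("top",130,150,160,100,5,"t1")
crop("top",290,180,160,70,5,"t2")
E
```

```text
(no output)
```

View pics/t1.png

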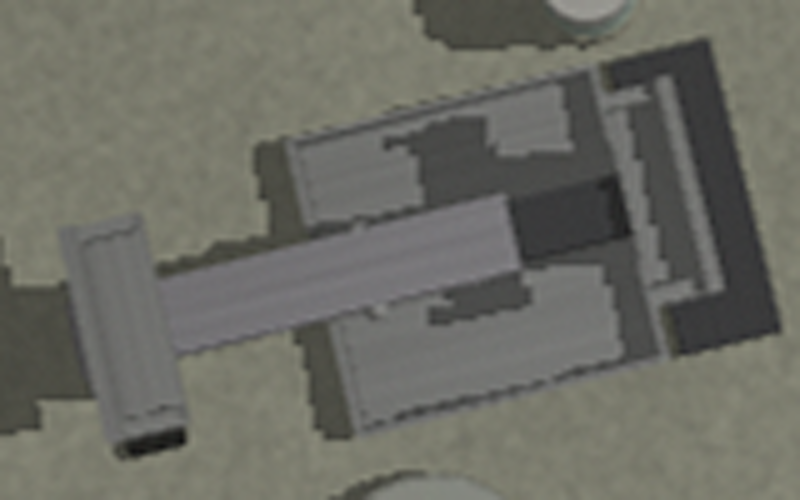

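View pics/t2.png

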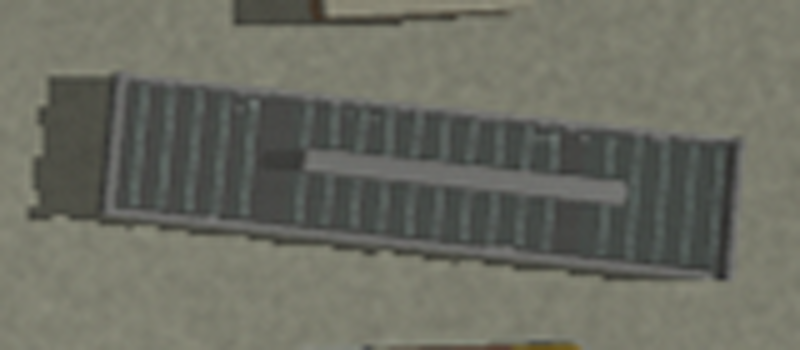

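```bash
python3 - <<'E'
from h import *
T=lambda x,y,z,u0=130,v0=150:ray("top",u0+x/5,v0+y/5,z)
m=T(368,268,65);a=T(512,233,80);b=T(168,312,80);w=T(680,185,99)
print("btn",T(358,226,65),T(378,311,65),m)
d=b-a;print("sleeve",a,b,np.degrees(np.arctan2(d[1],d[0])))
d=m-w;print("wall",w,np.linalg.norm(d[:2]),np.degrees(np.arctan2(d[1],d[0])))
p=T(305,160,78,290,180);q=T(627,192,78,290,180);d=p-q
print("bar",p,q,(p+q)/2,np.linalg.norm(d),np.degrees(np.arctan2(d[1],d[0])))
c=[T(x,y,30,290,180) for x,y in((120,75),(107,212),(738,140),(725,277))];print("rack c",np.mean(c,0),[np.linalg.norm(c[0]-c[2]),np.linalg.norm(c[0]-c[1])])
d=(c[0]+c[1]-c[2]-c[3]);print(np.degrees(np.arctan2(d[1],d[0])))
print("pot",ray("top",386*.64,228*.64,55))
o=get_obs();print(o["tool_pos"],np.degrees(o["tcp_rot"]))
E
```

```text
btn [598.61571788 175.0580456   65.        ] [564.93222569 167.60343314  65.        ] [581.95071615 171.3236268   65.        ]
sleeve [593.90080323 113.12169688  80.        ] [566.16376172 246.60486077  80.        ] 101.73868649175196
wall [609.82770066  48.00595358  99.        ] 126.42932726982207 102.73808514670344
bar [ 559.41223495 -115.17321805   78.        ] [ 544.53474683 -238.51456303   78.        ] [ 551.97349089 -176.84389054   78.        ] 124.2353695041558 83.12218483159211
rack c [ 551.81307631 -174.01264412   30.        ] [np.float64(254.65953048937962), np.float64(56.63247616619157)]
82.79366993428589
pot [696.44974732  83.82012965  55.        ]
[199.84310481 485.25694159 226.34161322] [-1.79953449e+02 -8.19937933e-03  1.57609671e+02]
```

Call:
arm_command(
  gripper=[91,91,91,91,91],
  dp=[
    [0,0,0],
    [0,0,0],
    [0,0,0],
    [0,0,0],
    [0,0,0],
  ],
  twist=[1,1,1,1,1],
)

```text
time: 0.82
tool_pos: [199.9, 485.3, 226.5]
tcp_rot: [-3.141, 0.0, 2.312]
contact_force: [-0.6, 0.2, -0.8]
grip_width: 91.3
finger_force: 0.0
```

Call:
arm_command(
  gripper=[91,91,91,91,91],
  dp=[
    [0,0,0],
    [0,0,0],
    [0,0,0],
    [0,0,0],
    [0,0,0],
  ],
  twist=[1,1,1,1,1],
)

```text
time: 1.45
tool_pos: [199.9, 485.3, 226.5]
tcp_rot: [-3.141, 0.0, 1.875]
contact_force: [0.5, -0.3, -0.9]
grip_width: 91.2
finger_force: 0.0
```

Call:
arm_command(
  gripper=[91,91,91,91,91],
  dp=[
    [0,0,0],
    [0,0,0],
    [-0.9,0.72,0],
    [-0.9,0.72,0],
    [-0.9,0.72,0],
  ],
  twist=[1,0.1,0,0,0],
)

```text
time: 2.08
tool_pos: [267.5, 430.2, 226.7]
tcp_rot: [-3.142, 0.0, 1.784]
contact_force: [0.6, 0.8, 1.3]
grip_width: 91.3
finger_force: 0.0
```

Call:
arm_command(
  gripper=[91,91,91,91,91],
  dp=[
    [-0.9,0.72,0],
    [-0.9,0.72,0],
    [-0.9,0.72,0],
    [-0.9,0.72,0],
    [-0.9,0.72,0],
  ],
  twist=[0,0,0,0,0],
)

```text
time: 2.7
tool_pos: [379.2, 339.0, 226.7]
tcp_rot: [-3.142, -0.0, 1.784]
contact_force: [-0.7, -0.6, -0.1]
grip_width: 91.0
finger_force: 0.0
```

Call:
arm_command(
  gripper=[91,91,91,91,91],
  dp=[
    [-0.9,0.72,0],
    [-0.9,0.72,0],
    [-0.9,0.72,0],
    [-0.9,0.72,0],
    [-0.9,0.72,0],
  ],
  twist=[0,0,0,0,0],
)

```text
time: 3.32
tool_pos: [490.8, 247.9, 226.6]
tcp_rot: [-3.141, -0.0, 1.784]
contact_force: [1.2, 0.1, 0.2]
grip_width: 91.1
finger_force: 0.0
```

Call:
arm_command(
  gripper=[91,91,91,91,91],
  dp=[
    [-0.9,0.72,0],
    [-0.9,0.72,0],
    [-0.9,0.72,0],
    [0,0,0],
    [0,0,0],
  ],
  twist=[0,0,0,0,0],
)

```text
time: 3.95
tool_pos: [556.6, 194.2, 226.5]
tcp_rot: [-3.141, -0.0, 1.783]
contact_force: [0.1, -0.2, -0.2]
grip_width: 91.0
finger_force: 0.0
```

Call:
arm_command(
  gripper=[91,91,91,91,91],
  dp=[
    [-0.55,0.4,0],
    [-0.55,0.4,0],
    [0,0,0.9],
    [0,0,0.9],
    [0,0,0.9],
  ],
  twist=[0,0,0,0,0],
)

```text
time: 4.58
tool_pos: [583.2, 170.4, 158.5]
tcp_rot: [3.141, 0.0, 1.782]
contact_force: [0.4, 1.1, 1.0]
grip_width: 91.3
finger_force: 0.0
```

Call:
arm_command(
  gripper=[91,91,91,91,91],
  dp=[
    [0,0,0.9],
    [0,0,0.9],
    [0,0,0.9],
    [0,0,0.9],
    [0,0,0.9],
  ],
  twist=[0,0,0,0,0],
)

```text
time: 5.2
tool_pos: [583.2, 170.5, 45.9]
tcp_rot: [3.141, 0.0, 1.782]
contact_force: [0.5, -0.7, -0.4]
grip_width: 90.7
finger_force: 0.0
```

```bash
python3 - <<'E'
from h import *
crop("side",170,120,150,112,5,"s1")
o=get_obs();print(o["tool_pos"],o["tcp_rot"])
P=o["tool_pos"]
S=np.array([582,171.3,65.]);x=np.array([.977,.211,0]);
for s in(-20.5,-15,15,20.5):print(s,(proj("side",S+s*x)-[170,120])*5)
E
```

```text
[581.35192361 170.15457851  42.81557732] [-3.13697543e+00 -1.22628175e-04  1.78183037e+00]
-20.5 [273.68188438 268.9646692 ]
-15 [283.09422337 265.43435386]
15 [333.52314145 246.5198223 ]
20.5 [342.60481999 243.11352881]
```

View pics/s1.png

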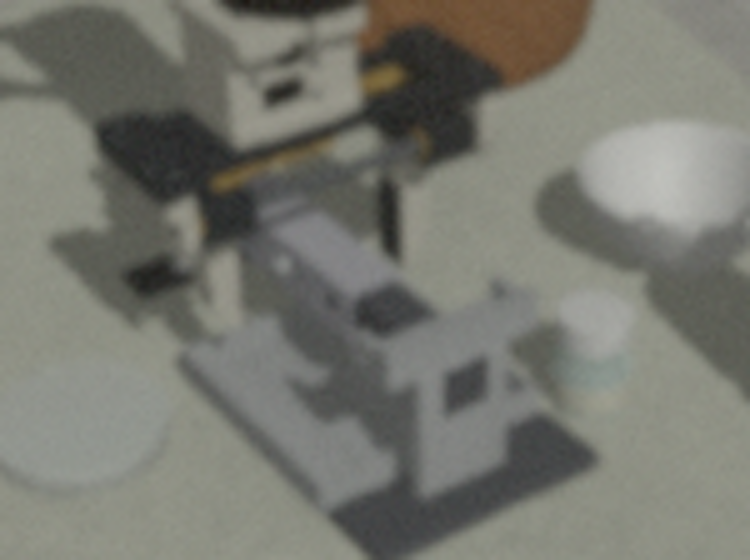

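Call:
arm_command(
  gripper=[60,40,20,20,20],
  dp=[
    [0,0,0],
    [0,0,0],
    [0,0,0],
    [0,0,0],
    [0,0,0],
  ],
  twist=[0,0,0,0,0],
)

```text
time: 5.88
tool_pos: [582.5, 171.2, 47.1]
tcp_rot: [3.141, -0.0, 1.782]
contact_force: [-0.3, 0.2, -1.0]
grip_width: 45.4
finger_force: 0.0
```

Call:
arm_command(
  gripper=[20,20,20,20,20],
  dp=[
    [0,0,0],
    [0,0,0],
    [0,0,0],
    [0,0,0],
    [0,0,0],
  ],
  twist=[0,0,0,0,0],
)

```text
time: 6.5
tool_pos: [582.7, 171.3, 46.9]
tcp_rot: [3.141, -0.0, 1.782]
contact_force: [0.8, 1.2, 1.9]
grip_width: 29.9
finger_force: 30.0
```

Closed at 29.9 mm with little lateral force: both buttons are flush. Slide out.

Call:
arm_command(
  gripper=[20,20,20,20,20],
  dp=[
    [0.12,0,0],
    [0.12,0,0],
    [0.12,0,0],
    [0.12,0,0],
    [0.12,0,0],
  ],
  twist=[0,0,0,0,0],
)

```text
time: 7.12
tool_pos: [579.3, 186.0, 46.9]
tcp_rot: [3.141, 0.0, 1.782]
contact_force: [1.0, -3.5, 2.9]
grip_width: 29.7
finger_force: 30.0
```

Call:
arm_command(
  gripper=[20,20,20,20,20],
  dp=[
    [0.16,0,0],
    [0.16,0,0],
    [0.16,0,0],
    [0.16,0,0],
    [0.12,0,0],
  ],
  twist=[0,0,0,0,0],
)

```text
time: 7.75
tool_pos: [575.0, 204.9, 46.9]
tcp_rot: [-3.141, -0.0, 1.782]
contact_force: [-0.4, -2.9, 5.5]
grip_width: 30.1
finger_force: 30.0
```

Call:
arm_command(
  gripper=[20,20,20,20,20],
  dp=[
    [0.04,0,0],
    [0.04,0,0],
    [0.04,0,0],
    [0.04,0,0],
    [0.04,0,0],
  ],
  twist=[0,0,0,0,0],
)

```text
time: 8.38
tool_pos: [573.8, 210.2, 46.9]
tcp_rot: [-3.141, -0.001, 1.782]
contact_force: [-1.0, -1.2, 5.7]
grip_width: 29.5
finger_force: 30.0
```

Call:
arm_command(
  gripper=[20,20,20,20,20],
  dp=[
    [0.03,0,0],
    [0.03,0,0],
    [0.03,0,0],
    [0,0,0],
    [0,0,0],
  ],
  twist=[0,0,0,0,0],
)

```text
time: 9.0
tool_pos: [573.4, 211.9, 46.9]
tcp_rot: [-3.141, -0.0, 1.782]
contact_force: [-1.6, -3.0, 4.8]
grip_width: 29.9
finger_force: 30.0
```

```bash
python3 - <<'E'
from h import *
crop("side",190,130,120,90,6,"s2")
E
```

```text
(no output)
```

View pics/s2.png

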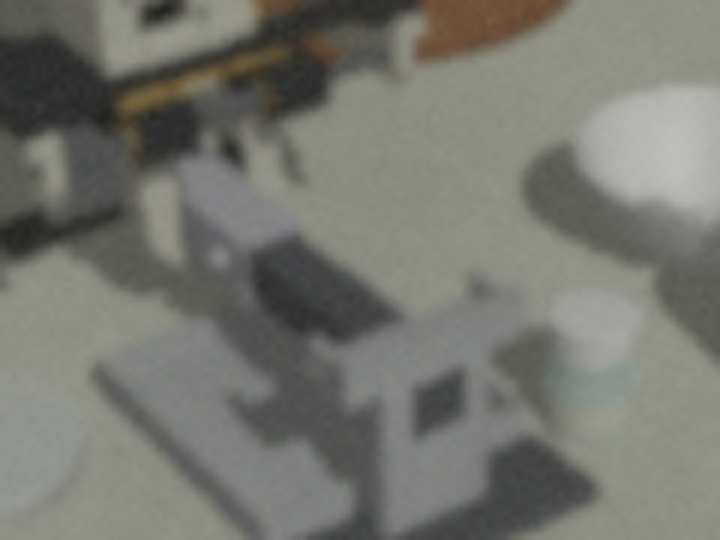

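Call:
arm_command(
  gripper=[20,20,20,20,20],
  dp=[
    [-0.03,0,0],
    [-0.03,0,0],
    [0,0,0],
    [0,0,0],
    [0,0,0],
  ],
  twist=[0,0,0,0,0],
)

```text
time: 9.68
tool_pos: [573.6, 211.1, 46.9]
tcp_rot: [-3.141, -0.001, 1.782]
contact_force: [-2.0, 0.4, 4.7]
grip_width: 29.7
finger_force: 30.0
```

Call:
arm_command(
  gripper=[91,91,91,91,91],
  dp=[
    [0,0,0],
    [0,0,0],
    [0,0,0],
    [0,0,0],
    [0,0,-0.5],
  ],
  twist=[0,0,0,0,0],
)

```text
time: 10.3
tool_pos: [573.4, 209.9, 58.7]
tcp_rot: [-3.139, -0.0, 1.782]
contact_force: [0.8, 0.9, -0.2]
grip_width: 75.2
finger_force: 0.0
```

Call:
arm_command(
  gripper=[91,91,91,91,91],
  dp=[
    [0,0,-1],
    [0,0,-1],
    [0,0,-1],
    [0,0,-1],
    [0,0,-1],
  ],
  twist=[0,0,0,0,0],
)

```text
time: 10.92
tool_pos: [574.1, 210.0, 186.2]
tcp_rot: [3.14, -0.0, 1.782]
contact_force: [0.7, 0.3, -0.1]
grip_width: 91.0
finger_force: 0.0
```

Call:
arm_command(
  gripper=[91,91,91,91,91],
  dp=[
    [0,0,0],
    [0,0,0],
    [0,0,0],
    [0,0,0],
    [-0.9,0.06,0],
  ],
  twist=[1,1,1,0.82,0],
)

```text
time: 11.55
tool_pos: [572.8, 187.9, 185.0]
tcp_rot: [3.14, -0.001, 1.451]
contact_force: [0.3, -0.3, 0.2]
grip_width: 91.1
finger_force: 0.0
```

Call:
arm_command(
  gripper=[91,91,91,91,91],
  dp=[
    [-0.96,0.06,0],
    [-0.96,0.06,0],
    [-0.96,0.06,0],
    [-0.96,0.06,0],
    [-0.96,0.06,0],
  ],
  twist=[0,0,0,0,0],
)

```text
time: 12.18
tool_pos: [565.3, 65.5, 184.9]
tcp_rot: [3.141, 0.0, 1.449]
contact_force: [-0.3, -0.1, -1.0]
grip_width: 91.1
finger_force: 0.0
```

Call:
arm_command(
  gripper=[91,91,91,91,91],
  dp=[
    [-0.96,0.06,0],
    [-0.96,0.06,0],
    [-0.96,0.06,0],
    [-0.96,0.06,0],
    [-0.96,0.06,0],
  ],
  twist=[0,0,0,0,0],
)

```text
time: 12.8
tool_pos: [557.9, -54.4, 184.9]
tcp_rot: [3.141, 0.0, 1.449]
contact_force: [0.2, -0.0, 0.6]
grip_width: 90.5
finger_force: 0.0
```

Call:
arm_command(
  gripper=[91,91,91,91,91],
  dp=[
    [-0.96,0.06,0],
    [-0.96,0.06,0],
    [-0.96,0.06,0],
    [-0.96,0.06,0],
    [-0.96,0.06,0],
  ],
  twist=[0,0,0,0,0],
)

```text
time: 13.42
tool_pos: [550.5, -174.4, 184.8]
tcp_rot: [3.141, 0.0, 1.449]
contact_force: [0.5, -0.1, -0.1]
grip_width: 90.8
finger_force: 0.0
```

```bash
python3 - <<'E'
from h import *
o=get_obs();print(o["tool_pos"],o["tcp_rot"])
im=capture("side")
cv2.imwrite("pics/s3.png",cv2.resize(im[150:384,150:462,::-1],None,fx=2.56,fy=2.56,interpolation=cv2.INTER_CUBIC))
f=lambda P:(proj("side",P)-[150,150])*2.56
u=np.array([.122,.9925,0]);C=np.array([552,-175.5,78.])
print(f(C+63*u),f(C-63*u),f(C))
x=np.array([.9925,-.122,0]);c=np.array([552,-175.5,30.])
print(f(c+130*u+30*x),f(c+130*u-30*x),f(c-130*u+30*x),f(c-130*u-30*x))
E
```

```text
[ 550.48954451 -174.3787328   184.83397364] [3.14121735e+00 3.79908180e-04 1.44941299e+00]
[306.84757719 239.0813503 ] [366.26627926 375.87958578] [334.19660135 302.04634478]
[316.68388507 218.27016792] [247.09422009 232.40362625] [446.84824293 501.96891788] [354.07302733 527.91858049]
```

View pics/s3.png

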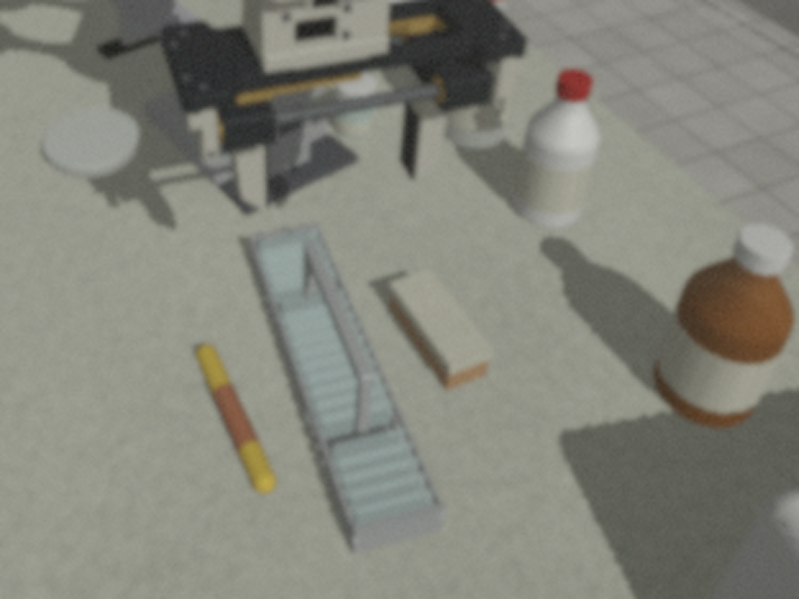

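Call:
arm_command(
  gripper=[91,91,91,91,91],
  dp=[
    [-0.1,0.07,1],
    [0,0,1],
    [0,0,1],
    [0,0,1],
    [0,0,1],
  ],
  twist=[0,0,0,0,0],
)

```text
time: 14.1
tool_pos: [552.3, -175.9, 59.1]
tcp_rot: [3.141, 0.0, 1.449]
contact_force: [0.2, 1.0, -0.6]
grip_width: 91.2
finger_force: 0.0
```

Call:
arm_command(
  gripper=[80,40,20,0,0],
  dp=[
    [0,0,0.23],
    [0,0,0],
    [0,0,0],
    [0,0,0],
    [0,0,0],
  ],
  twist=[0,0,0,0,0],
)

```text
time: 14.72
tool_pos: [553.0, -175.3, 54.0]
tcp_rot: [3.141, 0.0, 1.449]
contact_force: [0.4, -0.4, -0.0]
grip_width: 45.7
finger_force: 0.0
```

Call:
arm_command(
  gripper=[0,0,0,0,0],
  dp=[
    [0,0,0],
    [0,0,0],
    [0,0,0],
    [0,0,0],
    [0,0,0],
  ],
  twist=[0,0,0,0,0],
)

```text
time: 15.35
tool_pos: [552.7, -175.2, 53.4]
tcp_rot: [-3.142, -0.0, 1.449]
contact_force: [0.7, 0.9, -0.4]
grip_width: 9.7
finger_force: 30.0
```

Call:
arm_command(
  gripper=[0,0,0,0,0],
  dp=[
    [0,0,-0.2],
    [0,0,-0.4],
    [0,0,-0.6],
    [0,0,-0.8],
    [0,0,-0.8],
  ],
  twist=[0,0,0,0,0],
)

```text
time: 15.98
tool_pos: [552.9, -175.3, 125.1]
tcp_rot: [3.141, 0.0, 1.449]
contact_force: [-0.0, -0.8, -3.5]
grip_width: 9.3
finger_force: 30.0
```

Call:
arm_command(
  gripper=[0,0,0,0,0],
  dp=[
    [0,0,-0.8],
    [0,0,-0.8],
    [0,0,-0.6],
    [0,0,-0.4],
    [0,0,0],
  ],
  twist=[0,0,0,0,0],
)

```text
time: 16.6
tool_pos: [553.0, -175.3, 189.1]
tcp_rot: [3.14, 0.0, 1.449]
contact_force: [0.1, 0.1, -3.3]
grip_width: 9.7
finger_force: 30.0
```

```bash
python3 - <<'E'
from h import *
o=get_obs();print(o["tool_pos"],o["tcp_rot"],o["contact_force"],o["moment"])
# stand pic from top: stand free of arm
a=capture("top");b=capture("side")
A=cv2.resize(a[130:260,110:310,::-1],None,fx=4,fy=4,interpolation=cv2.INTER_CUBIC)
cv2.imwrite("pics/t4.png",A)
cv2.imwrite("pics/s4.png",cv2.resize(b[:,:,::-1],(800,600),interpolation=cv2.INTER_CUBIC))
E
```

```text
[ 553.00246977 -175.34502936  189.12536382] [3.14040190e+00 3.05902119e-04 1.44876676e+00] [ 0.05523913  0.11574255 -3.33699013] [-0.08129602  0.06134659 -0.00076543]
```

View pics/t4.png

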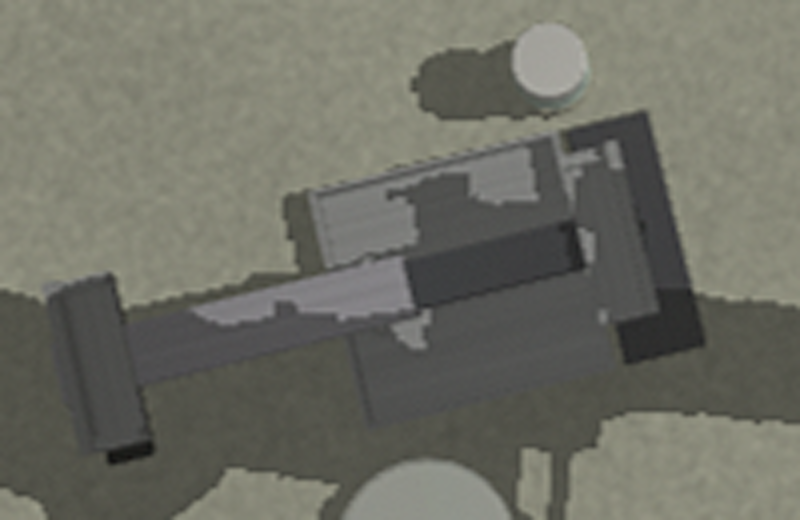

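View pics/s4.png

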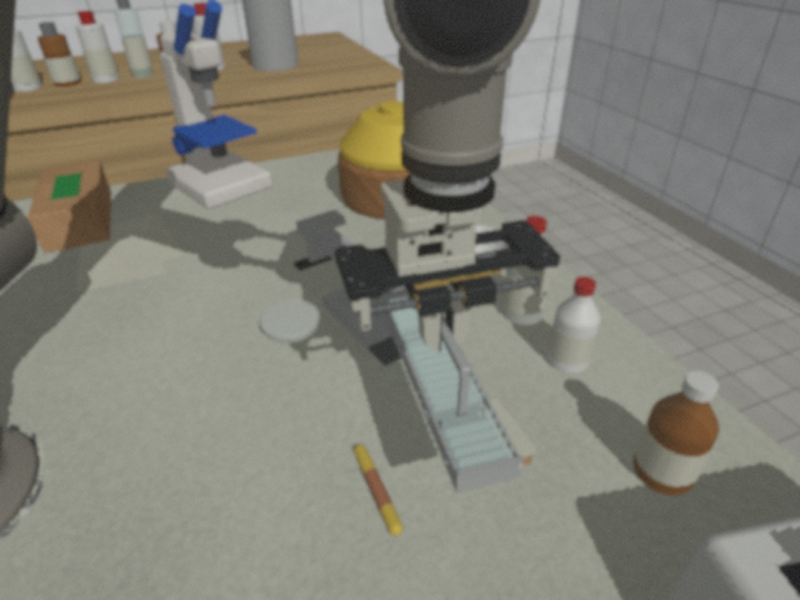

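```bash
python3 - <<'E'
from h import *
T=lambda x,y,z:ray("top",110+x/4,130+y/4,z)
S=np.array([582,171.3,0]);
th=np.radians(12.2);X=np.array([np.cos(th),np.sin(th),0]);Y=np.array([-np.sin(th),np.cos(th),0])
def st(P):return np.round([(P-S)@X,(P-S)@Y],1)
for n,p in dict(ledgeA=(115,275,85),ledgeB=(150,440,85),sleeveEnd1=(405,258,80),sleeveEnd2=(415,312,80),fwall1=(603,145,99),fwall2=(645,315,99),base1=(648,112,1),base2=(705,345,1),bas1=(310,192,18),bas2=(370,425,18),bas3=(556,135,18)).items():
    print(n,st(T(*p)))
print("pot",T(549,60,55),st(T(549,60,55)))
# rack end in hand, side view (800 scale): near end top edge corners at z=165
for p in((517,459),(455,472)):print(ray("side",p[0]*.64,p[1]*.64,165.5))
for p in((521,466),(460,489)):print(ray("side",p[0]*.64,p[1]*.64,136))
E
```

```text
ledgeA [ 36.8 116.5]
ledgeB [-44.2 117.2]
sleeveEnd1 [ 12.8 -20.5]
sleeveEnd2 [-13.8 -19.3]
fwall1 [  41.7 -125.9]
fwall2 [ -41.  -126.5]
base1 [  65.2 -156. ]
base2 [ -63.5 -156.4]
bas1 [63.1 27.7]
bas2 [-63.1  24.3]
bas3 [  62.3 -105.1]
pot [698.3063629   83.36172678  55.        ] [  95.1 -110.5]
[ 558.3785862  -310.14534568  165.5       ]
[ 504.02972737 -301.2830736   165.5       ]
[ 572.80316977 -300.05096265  136.        ]
[ 511.16921283 -299.83322085  136.        ]
```

Call:
arm_command(
  gripper=[0,0,0,0,0],
  dp=[
    [0,0,0],
    [0,0,0],
    [0,0,0],
    [0,0,0],
    [0,0,0],
  ],
  twist=[-0.5,-0.9,-1,-0.94,-0.5],
)

```text
time: 17.32
tool_pos: [552.3, -175.0, 187.4]
tcp_rot: [-3.14, -0.001, 1.786]
contact_force: [-0.1, -0.0, -3.4]
grip_width: 10.1
finger_force: 30.0
```

Call:
arm_command(
  gripper=[0,0,0,0,0],
  dp=[
    [0.2,0.06,0],
    [0.4,0.12,0],
    [0.6,0.18,0],
    [0.8,0.24,0],
    [0.8,0.24,0],
  ],
  twist=[0,0,0,0,0],
)

```text
time: 17.95
tool_pos: [558.6, -100.5, 188.5]
tcp_rot: [3.141, -0.0, 1.784]
contact_force: [-0.1, -0.6, -3.3]
grip_width: 9.2
finger_force: 30.0
```

Call:
arm_command(
  gripper=[0,0,0,0,0],
  dp=[
    [0.8,0.24,0],
    [0.8,0.24,0],
    [0.8,0.24,0],
    [0.8,0.24,0],
    [0.8,0.24,0],
  ],
  twist=[0,0,0,0,0],
)

```text
time: 18.58
tool_pos: [566.7, 3.1, 188.5]
tcp_rot: [3.142, -0.0, 1.784]
contact_force: [0.1, -0.8, -2.3]
grip_width: 9.7
finger_force: 30.0
```

Call:
arm_command(
  gripper=[0,0,0,0,0],
  dp=[
    [0.8,0.24,0],
    [0.8,0.24,0],
    [0.8,0.24,0],
    [0.8,0.24,0],
    [0.8,0.24,0],
  ],
  twist=[0,0,0,0,0],
)

```text
time: 19.2
tool_pos: [574.9, 107.2, 188.5]
tcp_rot: [3.141, -0.0, 1.784]
contact_force: [0.4, -0.1, -4.0]
grip_width: 9.6
finger_force: 30.0
```

Call:
arm_command(
  gripper=[0,0,0,0,0],
  dp=[
    [0.8,0.24,0],
    [0.6,0.18,0],
    [0.4,0.12,0],
    [0.2,0.06,0],
    [0,0,0],
  ],
  twist=[0,0,0,0,0],
)

```text
time: 19.82
tool_pos: [579.0, 157.8, 188.4]
tcp_rot: [-3.142, 0.0, 1.784]
contact_force: [-0.1, 0.3, -3.3]
grip_width: 9.3
finger_force: 30.0
```

Call:
arm_command(
  gripper=[0,0,0,0,0],
  dp=[
    [0.3,0.1,0],
    [0.3,0.09,0.2],
    [0.16,0.04,0.5],
    [0,0,0.38],
    [0,0,0.2],
  ],
  twist=[0,0,0,0,0],
)

```text
time: 20.45
tool_pos: [580.0, 177.4, 155.2]
tcp_rot: [-3.14, 0.0, 1.784]
contact_force: [-0.7, 0.4, -4.5]
grip_width: 9.6
finger_force: 30.0
```

Call:
arm_command(
  gripper=[0,0,0,0,0],
  dp=[
    [0,0,0],
    [0,0,0],
    [0,0,0],
    [0,0,0],
    [0,0,0],
  ],
  twist=[0,0,0,0,0],
)

```text
time: 21.08
tool_pos: [580.6, 177.6, 156.6]
tcp_rot: [3.141, -0.0, 1.784]
contact_force: [-0.4, 0.6, -3.2]
grip_width: 9.4
finger_force: 30.0
```

```bash
python3 - <<'E'
from h import *
o=get_obs();print(o["tool_pos"],o["tcp_rot"],o["contact_force"])
a=capture("top")[140:240,95:295,::-1];b=capture("side")[105:155+50,170:370,::-1]
a=cv2.resize(a,(600,300),interpolation=cv2.INTER_CUBIC);b=cv2.resize(b,(600,300),interpolation=cv2.INTER_CUBIC)
cv2.imwrite("pics/c5.png",np.vstack([a,b]))
P=o["tool_pos"].copy();th=o["tcp_rot"][2];u=np.array([np.cos(th),np.sin(th),0]);x=np.array([u[1],-u[0],0]);P[2]-=53.4
up=np.array([0,0,30.])
for s in(130,-130):
  for t in(30,-30):
    Q=P+s*u+t*x
    print(s,t,"top",(proj("top",Q+up)-[95,140])*3,"side",(proj("side",Q+up)-[170,105])*3+[0,300],"side bottom",(proj("side",Q)-[170,105])*3+[0,300])
S=np.array([580.6,177.6,0])
for s in(134,-134):
  for t in(40,-40):
    Q=S+s*u+t*x+[0,0,99]
    print("wall",s,t,(proj("top",Q)-[95,140])*3,(proj("side",Q)-[170,105])*3+[0,300])
E
```

```text
[580.57720706 177.63429097 156.62576379] [ 3.14124901e+00 -1.10128046e-04  1.78383849e+00] [-0.39633248  0.56615985 -3.18951552]
130 30 top [ 75.26106457 192.16005465] side [130.57463125 358.00841799] side bottom [133.28735737 387.78960257]
130 -30 top [ 96.65199605 290.12740107] side [ 70.89277447 375.73386957] side bottom [ 74.79623068 406.03298322]
-130 30 top [497.74333097  91.60675988] side [301.63420284 482.50510269] side bottom [301.15958626 515.98566622]
-130 -30 top [521.06014943 188.93594058] side [234.37619355 508.73775209] side bottom [235.42087863 542.78703043]
wall 134 40 [ 85.95888203 179.3842705 ] [140.9764247  387.34631022]
wall 134 -40 [113.20256674 303.79101313] [ 63.33275674 411.63759223]
wall -134 40 [500.44346279  80.75190084] [314.79585982 518.68247155]
wall -134 -40 [530.08785982 204.36304609] [227.2472281  554.76193552]
```

View pics/c5.png

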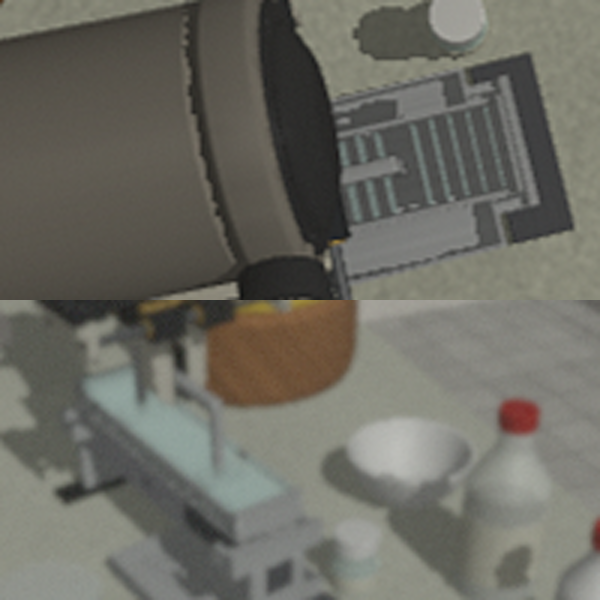

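Call:
arm_command(
  gripper=[0,0,0,0,0],
  dp=[
    [0,0,0.12],
    [0,0,0.14],
    [0,0,0.14],
    [0,0,0.12],
    [0,0,0.1],
  ],
  twist=[0,0,0,0,0],
)

```text
time: 21.8
tool_pos: [580.5, 177.6, 140.7]
tcp_rot: [-3.141, -0.0, 1.784]
contact_force: [0.1, -0.4, -4.6]
grip_width: 9.3
finger_force: 30.0
```

Call:
arm_command(
  gripper=[0,0,0,0,0],
  dp=[
    [0,0,0.03],
    [0,0,0.03],
    [0,0,0.03],
    [0,0,0],
    [0,0,0],
  ],
  twist=[0,0,0,0,0],
)

```text
time: 22.42
tool_pos: [580.6, 177.6, 138.8]
tcp_rot: [3.141, -0.0, 1.784]
contact_force: [-0.9, 0.1, -3.1]
grip_width: 9.6
finger_force: 30.0
```

Call:
arm_command(
  gripper=[0,0,0,0,0],
  dp=[
    [0,0,0.02],
    [0,0,0.02],
    [0,0,0],
    [0,0,0],
    [0,0,0],
  ],
  twist=[0,0,0,0,0],
)

```text
time: 23.05
tool_pos: [580.7, 177.7, 138.4]
tcp_rot: [3.141, -0.0, 1.784]
contact_force: [-3.2, -0.5, 4.7]
grip_width: 10.1
finger_force: 30.0
```

Call:
arm_command(
  gripper=[16,24,36,44,50],
  dp=[
    [0,0,0],
    [0,0,0],
    [0,0,0],
    [0,0,0],
    [0,0,0],
  ],
  twist=[0,0,0,0,0],
)

```text
time: 23.68
tool_pos: [580.6, 177.6, 137.7]
tcp_rot: [3.142, -0.0, 1.784]
contact_force: [0.1, -0.0, 0.8]
grip_width: 48.3
finger_force: 0.0
```

Call:
arm_command(
  gripper=[50,50,50,50,50],
  dp=[
    [0,0,0],
    [0,0,-0.3],
    [0,0,-0.6],
    [0,0,-1],
    [0,0,-1],
  ],
  twist=[0,0,0,0,0],
)

```text
time: 24.3
tool_pos: [580.7, 177.7, 212.3]
tcp_rot: [3.14, -0.0, 1.784]
contact_force: [0.8, 0.5, -0.0]
grip_width: 49.8
finger_force: 0.0
```

Call:
arm_command(
  gripper=[50,50,50,50,50],
  dp=[
    [-0.8,-0.8,-0.8],
    [-0.8,-0.8,-0.8],
    [-0.8,-0.8,0],
    [-0.8,-0.8,0],
    [-0.8,-0.8,0],
  ],
  twist=[0,0,0,0,0],
)

```text
time: 24.92
tool_pos: [503.6, 58.0, 251.6]
tcp_rot: [3.14, 0.0, 1.784]
contact_force: [0.8, 0.6, -0.2]
grip_width: 50.0
finger_force: 0.0
```

Call:
arm_command(
  gripper=[50,50,50,50,50],
  dp=[
    [-0.8,-0.5,0],
    [-0.8,-0.5,0],
    [-0.8,-0.5,0],
    [-0.8,-0.5,0],
    [0,0,0],
  ],
  twist=[0,0,0,0,0],
)

```text
time: 25.55
tool_pos: [472.0, -31.0, 251.5]
tcp_rot: [3.14, 0.001, 1.782]
contact_force: [-0.3, 0.8, -0.5]
grip_width: 49.7
finger_force: 0.0
```

```bash
python3 - <<'E'
from h import *
o=get_obs();print(o["tool_pos"],o["contact_force"])
a=capture("top")[140:240,95:295,::-1];b=capture("side")[105:205,170:370,::-1]
a=cv2.resize(a,(600,300),interpolation=cv2.INTER_CUBIC);b=cv2.resize(b,(600,300),interpolation=cv2.INTER_CUBIC)
cv2.imwrite("pics/c6.png",np.vstack([a,b]))
P=np.array([580.6,177.6,85]);th=1.784;u=np.array([np.cos(th),np.sin(th),0]);x=np.array([u[1],-u[0],0])
up=np.array([0,0,30.])
for s in(130,-130):
  for t in(30,-30):
    Q=P+s*u+t*x
    print(s,t,"top",(proj("top",Q+up)-[95,140])*3,"side",(proj("side",Q+up)-[170,105])*3+[0,300])
for s in (63,-63):print("bar",(proj("top",P+s*u+[0,0,78])-[95,140])*3,(proj("side",P+s*u+[0,0,78])-[170,105])*3+[0,300])
E
```

```text
[471.96499021 -31.04318459 251.45387051] [-0.28097314  0.83162231 -0.49342877]
130 30 top [ 86.33525801 192.84107894] side [132.24667667 376.24612658]
130 -30 top [107.23562947 288.26050594] side [ 73.29759267 394.29730726]
-130 30 top [497.86574842  94.81893411] side [301.40834776 503.02756417]
-130 -30 top [520.59318076 189.63225272] side [235.09076186 529.62165422]
bar [181.35159332 214.81546983] [135.32723367 363.21109455]
bar [395.88466111 163.67657123] [217.33257387 423.05398427]
```

```bash
python3 - <<'E'
from h import *
P=np.array([580.6,177.6,85]);th=1.784;u=np.array([np.cos(th),np.sin(th),0]);x=np.array([u[1],-u[0],0])
def prof(n,pts):
    q=np.array([proj(n,p) for p in pts],np.float32)
    g=cv2.cvtColor(capture(n),cv2.COLOR_RGB2GRAY);return cv2.remap(g,q[:,0][None],q[:,1][None],cv2.INTER_LINEAR)[0]
z=lambda h:np.array([0,0,h])
for s in(-50,-20,20,50):print("across bar",s,prof("top",[P+s*u+t*x+z(78) for t in range(-14,15,2)]))
print("along bar -y",prof("top",[P+s*u+z(78) for s in range(-76,-50,2)]))
print("along bar +y",prof("top",[P+s*u+z(78) for s in range(50,78,2)]))
for s in(-115,115):print("rims",s,prof("top",[P+s*u+t*x+z(30) for t in range(-42,43,2)]))
E
```

```text
across bar -50 [ 87  88  86  86  92 118 133 129 124 103  81  89  88  86  87]
across bar -20 [ 82  78  82  83  89 115 130 126 122 103  81  84  83  78  84]
across bar 20 [ 83  80  77  74  85 120 128 124 119  95  75  78  84  79  75]
across bar 50 [ 75  75  77  75  82 118 127 123 119  96  74  78  76  77  78]
along bar -y [101  84  84  83  94 110 125 133 131 130 131 130 129]
along bar +y [122 122 121 122 126 107  78 108 116 117 111  87 103 116]
rims -115 [ 87 113 131 132 112  95 126 119  79  83  82  84  84  83  82  82  84  84
  83  81  82  84  83  84  84  83  81  83  82  82  82  82  83  84 106 120
 121 124 110 125 128 103  79]
rims 115 [ 95  96  75  77  75  81 107 114  82 115 118 116 115 114 115 115 116 116
 116 116 116 116 117 117 117 117 116 118 117 117 116 118 115 100  98 107
  89 107 124 125 135 139 137]
```

```bash
python3 -c "
from plant import *
print(close_job())"
```

```text
the job is handed in; nothing more can be done
None
```

I handed in the job at about 26 s, but the program gave no verdict. The sleeve is out one hole, with the camera-side button seen popped out; I didn't check the other button. The rack is released on both ledges, about 0.5 mm off across and 2.5 mm along by image measurement, and the pot was never touched.

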